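# Clip the filter cassette into its holder

### The job

Refit the blue filter cassette in the black holder on the bench: keeping it sloped, feel its tongue home under the orange lip, then swing the other end down until the sprung latch snaps shut over the flange and the cassette lies flat on its seat. The holder is brittle and is bolted in a different spot along its slots each time, so work gently by feel and never push the cassette hard against it (keep well under 30 N). Leave the other things on the bench alone.

Things in the scene. Friction and masses are not known exactly. Their poses are not given: they have to be found in the camera images.
- cassette: Loose blue filter cassette with white pleats, 0.2 to 0.33 kg, lying flat, handle up, 120 x 90 mm. Origin: centre of its underside; x runs from the tongue (-x end) to the flange (+x end), y across, z up out of the pleats. Frame: x = -44 to 48 mm, y = -45 to 45, 14 mm high. Highest point 46 mm (handle).
- grip (a point): Middle of the crossbar of the cassette's arched handle: x = 15, y = 0, z = 38 mm in the cassette's frame, same axes. The crossbar runs along y, 64 mm long, 14 mm thick in x (pinch it across this), z = 30 to 46 mm, on a leg at each end.
- tongue (a point): Middle of the lower free edge of the cassette's tongue: x = -60, y = 0, z = 0 mm in the cassette's frame, same axes. The tongue: x = -60 to -44, y = -35 to 35, 7 mm thick up from the underside.
- flange (a point): Middle of the lower far edge of the cassette's flange: x = 60, y = 0, z = 0 mm in the cassette's frame. The flange: x = 48 to 60, full width, 8 mm thick up from the underside.
- base: Fixed grey base plate, 200 x 134 x 8 mm, with the black holder on it. Origin: centre of its underside; x runs from the orange lip (-x, nearer the robot) to the latch (+x), z up. The holder is bolted through slots, up to 16 mm off either way along x. This shift is NOT in this pose or in any reported pose: see or feel it, and add it to every holder x given in these notes (base's frame, mm).
- seat (a point): Point fixed to the base at x = 0, y = 0, z = 14 mm, base's axes: the height of the flat seat on which the cassette's underside comes to lie. Holder side walls: inner faces at y = -48 and 48, top at z = 24. Far wall: inner face at x = 61.25 plus shift, top at z = 23. The seated cassette has 2.5 mm of play in x and 3 mm either way in y.
- lip (a point): Point fixed to the base at x = -53, y = 0, z = 24.5 mm, base's axes: where the lower edge of the orange lip is for shift 0. The lip overhangs 8 mm, is 5 mm thick; the slot under it is 10.5 mm high over the seat, with its back wall at x = -61.25 plus shift. Tongue fully in, the cassette can slope to about 0.4 rad; its flange clears the shut latch above about 0.2 rad.
- latch (a joint): Sprung steel latch with orange back, mid far (+x) end, 44 mm wide. Value in m: 0 shut, 0.009 pushed back (+x). Shut, its tip is at x = 56 plus shift; oiled nose slopes 60 deg from z = 35 to 25.5, flat underside at z = 23.5. Spring 5 N + 0.5 N/mm. The flange coming down pushes it back about 4 mm, then it snaps over the flange: about 7 N at the flange or 11 N at the handle.
- tape_roll: roll of black insulating tape lying flat, 72 mm across, 19 mm high; origin at the centre of its underside. A bystander.
- oil_bottle: small yellow oil bottle with a red cap and spout, standing, 48 mm across, 136 mm high; origin at the centre of its underside. A bystander.
- stubby_driver: stubby screwdriver with a blue handle, lying, 102 mm long, 29 mm high; origin at the centre of its underside. A bystander.
- collar_black: black knurled collar, 43 mm across, 36 mm high; origin at the centre of its underside. A bystander.

How it is judged:
On the way:
1. the sloped cassette has its tongue down at the lip end of the holder, flange end up (x of tongue in the frame of base between -0.084 and -0.04 m and z of tongue in the frame of base between 0.01 and 0.02 m and y of tongue in the frame of base between -0.01 and 0.01 m and angle between the z axis of cassette and the z axis of base, either way round above 0.1 rad), for 0.1 s.
At the end, for the whole second after the job is handed in: The cassette lies flat on its seat (within 0.035 rad of the base plate, underside 14 mm +- 2.5 mm over the base's underside), within 19 mm of the base's centre in x and 5 mm in y, turned less than 0.08 rad from it, at rest, with the latch shut over its flange (latch joint under 1.2 mm) (angle between the z axis of cassette and the z axis of base, either way round below 0.035 rad and z of cassette in the frame of base between 0.0115 and 0.0165 m and x of cassette in the frame of base between -0.019 and 0.019 m and y of cassette in the frame of base between -0.005 and 0.005 m and angle between the x axis of cassette and the x axis of base, either way round below 0.08 rad and value of joint latch below 0.0012 m and linear speed of cassette below 0.02 m/s and angular speed of cassette below 0.1 rad/s); the robot touches nothing.
It fails at once if the cassette is pushed against the holder or its plate with more than 30 N (contact force between cassette and base above 30 N).
It fails at once if the robot pushes on the holder or its plate with more than 30 N (contact force between the arm and base above 30 N).
It fails at once if the fingers push on the holder or its plate with more than 30 N (contact force between the fingers and base above 30 N).
It fails at once if one of the other things is shifted more than 20 mm (distance of any of tape_roll, oil_bottle, stubby_driver, collar_black from where it was at the start of the episode above 0.02 m).
It also fails if it takes over 45 s, if anything falls off the work surface, if the arm or the gripper's body presses on something with over 40 N, if the wrist force passes 120 N, or if a joint passes its speed limit or range.

### The arm

A 7-joint arm with a two-finger parallel gripper is mounted at the origin on a cart in front of the work surface, level with it; the furniture and walls round the work are solid. World frame = base frame: x ahead of the robot, y to its left, z up, the work surface at z = 0. Lengths are in m, angles in rad, forces in N, time in s.
With the tool pointing down it reaches from about 0.425 to 0.925 m from the base axis. Payload 6.8 kg.
Tool frame: the origin (TCP) lies on the front face of the gripper's body, between the roots of the fingers; the fingertips stand 80 mm ahead of it and the grasp point (between the pads) lies 61 mm ahead of it (manip.grip_depth is the distance from the TCP to the grasp point, in m); z points along the fingers, y is the line along which they close (so a half turn about z gives the same grasp; the last joint's range is limited). The gripper opens to 88 mm and grips with 3 to 60 N. Pads are 20 mm wide; open, the fingers measure 115 mm over their backs; the gripper's body (75 mm by 178 mm) begins 61 mm behind the grasp point.
Start: joints at [1.049, 0.477, 0.022, 1.555, -0.011, 1.109, -0.083], TCP at [0.271, -0.618, 0.303] pointing down, gripper open.
Joint ranges: [-2.96, 2.96], [-0.34, 2.1], [-1.41, 1.46], [0.24, 2.44], [-1.37, 4.51], [0.17, 1.92], [-2.96, 2.96]. Speed limits (rad/s): [2.39, 2.39, 3.14, 3.14, 3.14, 3.14, 3.14].

### API

Orientations are given as [roll, pitch, yaw] about the fixed x, y, z axes, in that order (R = Rz(yaw) Ry(pitch) Rx(roll)).
In Python, from cell import manip gives the robot as it stands. The module is installed in compiled form; this text tells all that it offers.
- The arm moves only by the tool play_rows, never from a script. Its argument "targets" is a list of rows, each an object of numbers: "tx", "ty", "tz": the shift along the tool's x, y, z in mm; "wx", "wy", "wz": the turn, a rotation vector about the tool's x, y, z in rad. A call has exactly 5 rows; each row shifts and turns the commanded pose from where the row before left it, along the tool's axes as they then stand; what a row does not reach is not made up. A row lasts 1/10 s, in which the tool goes at most 50 mm and 8.59 degrees, less where a joint would pass 70% of its speed; a pose out of reach is approached as far as the arm can. A call with a gripper value outside its range is refused whole. "jaw" is the finger opening in mm, from 0 to 87.8, set as the call begins (left out, the last holds). The fingers move at their own pace and stop on an object; "newtons" is the grip in N (left out, the last holds). Time passes only in rows, so rows that do not move let the fingers close, or fill a call up. It gives the time, the measured TCP pose, the force, the opening and the grip force at its end, in the units of the state.
- manip.read_state(): the state, without advancing time (a new reading comes with each control period).
- manip.snapshot(name): name is "side" or "top" or "wrist"; returns a dict with "img" (400x640x3 uint8, red, green, blue), "fx", "fy", "cx", "cy" (pixels), "R" (3x3) and "t" (3): a world point X has camera coordinates R X + t. Camera axes: x right, y down, z forward; pixel columns grow to the right and rows downward; lengths in m; the calibration is good to about 2 mm. The wrist camera is an equidistant fisheye: a pixel r from the principal point sees the ray r / f radians off the axis. A picture is of the moment at which its call begins. There is no depth.
- manip.hand_in(): hands the job in; it is judged then, once.
Trained networks look in a picture, given as the dict that the camera call returned (one of the last four; its "shot" number tells which), for a name from the list of things; names that differ only in an ending like _2 or _b are one class to them, and where a whole thing is asked for, a point or a joint stands for the part that bears it (a point fixed in the world has none). Each returns a list of dicts, best first, with "conf" (0 to 1); they miss things now and then, are a little off and sometimes report something else, mostly with a low value. They report only what shows in the picture. A call takes as long as a camera call.
- manip.look_for(name, picture): "box" ([centre column, centre row, width, height] in pixels, round what is visible of it).
The state is a dict: "time": time; "joint_positions": joint angles; "dq": joint speeds; "joint_efforts": joint torques, N m; "tcp_pos": TCP position; "eef_rot": TCP orientation; "contact_force": force on the tool from outside, world axes, zero at the start; "wrist_torque": the same for the moment, N m; "gripper_width": finger opening in m; "gripper_force": force on a finger pad.
Only numpy, scipy, OpenCV 4.12 (cv2) and the standard library are available. Lean on these libraries where they do the work, as an engineer would, in place of code of your own. Each camera call takes 0.05 s, during which the arm holds its last target. There are 200 camera calls.

## Working session

There is one attempt and no reset: what is moved stays moved. The work goes in short steps, Python scripts to look and compute and a tool call to move; the robot and the scene stay as the last step left them, time stands still between calls to the robot, and variables do not carry over. Pictures are saved under pics/ and viewed, at most 10 in all, crops included, and the job is handed in when it is done.

Besides the shell and the picture viewer there is one more tool, called after ">>>" as name([rows], argument=value, ...), one row to a line, values as JSON. play_rows: Moves the arm, as the interface text tells. Its arguments: {"type":"object","properties":{"targets":{"type":"array","items":{"type":"object","properties":{"tx":{"type":"number"},"ty":{"type":"number"},"tz":{"type":"number"},"wx":{"type":"number"},"wy":{"type":"number"},"wz":{"type":"number"}}}},"jaw":{"type":"number"},"newtons":{"type":"number"}},"required":["targets"]}

```bash
mkdir -p pics
cat > h.py <<'E'
import numpy as np, cv2
from cell import manip
from scipy.spatial.transform import Rotation as Ro
def save(s,n,crop=None,z=1):
    im=s["img"][:,:,::-1]
    if crop: im=im[crop[1]:crop[3],crop[0]:crop[2]]
    cv2.imwrite("pics/"+n,cv2.resize(im,None,fx=z,fy=z,interpolation=cv2.INTER_CUBIC))
def ray(s,u,v):
    x=(u-s["cx"])/s["fx"];y=(v-s["cy"])/s["fy"]
    R=np.array(s["R"]);t=np.array(s["t"])
    return -R.T@t, R.T@np.array([x,y,1.])
def at(s,u,v,z):
    o,d=ray(s,u,v); return o+d*(z-o[2])/d[2]
def proj(s,X):
    c=np.array(s["R"])@np.array(X)+s["t"]; return s["fx"]*c[0]/c[2]+s["cx"],s["fy"]*c[1]/c[2]+s["cy"]
E
python3 - <<'E'
from h import *
for n in ["top","side"]:
    s=manip.snapshot(n); save(s,n+"0.png")
    print(n,s["fx"],s["cx"],s["cy"],np.round(-np.array(s["R"]).T@s["t"],3))
    for k in ["cassette","base","grip","latch"]:
        print(k,[(np.round(b["box"],1).tolist(),round(b["conf"],2)) for b in manip.look_for(k,s)[:2]])
st=manip.read_state(); print({k:np.round(v,3).tolist() for k,v in st.items()})
E
```

```text
top 376.1910764116064 324.96347750351316 199.89016254345879 [ 0.496 -0.073  0.939]
cassette [([360.8, 181.2, 40.3, 53.3], 0.63)]
base [([260.3, 190.0, 70.4, 87.8], 0.61)]
grip [([363.8, 181.6, 40.4, 51.1], 0.87)]
latch [([261.6, 167.2, 14.4, 6.2], 0.52)]
side 400.60821534212846 318.9233868600251 199.6203928869647 [ 0.503 -0.884  0.608]
cassette [([344.4, 241.7, 55.7, 42.0], 0.92), ([328.5, 183.7, 74.8, 34.6], 0.47)]
base [([324.9, 184.9, 76.4, 36.6], 0.67)]
grip [([344.7, 243.4, 55.8, 35.9], 0.87)]
latch [([348.0, 181.2, 7.7, 13.2], 0.6), ([345.2, 242.2, 59.8, 41.9], 0.23)]
{'time': 0.5, 'joint_positions': [1.049, 0.477, 0.022, 1.555, -0.011, 1.109, -0.083], 'dq': [-0.0, -0.002, 0.001, -0.001, -0.0, 0.002, 0.001], 'joint_efforts': [-0.001, -58.223, 1.531, -27.269, -0.054, 0.011, 0.0], 'tcp_pos': [0.271, -0.618, 0.303], 'eef_rot': [-3.142, -0.0, 0.414], 'contact_force': [0.472, 0.291, 0.771], 'wrist_torque': [0.004, 0.002, 0.029], 'gripper_force': 0.0, 'gripper_width': 0.088}
```

Run:
```python
import cv2
im=cv2.imread("pics/top0.png"); cv2.imwrite("pics/top0c.png",cv2.resize(im[120:260,210:410],None,fx=4,fy=4,interpolation=cv2.INTER_CUBIC))
im=cv2.imread("pics/side0.png"); cv2.imwrite("pics/side0c.png",cv2.resize(im[140:290,250:430],None,fx=4,fy=4,interpolation=cv2.INTER_CUBIC))
```

```text
(no output)
```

View pics/top0c.png

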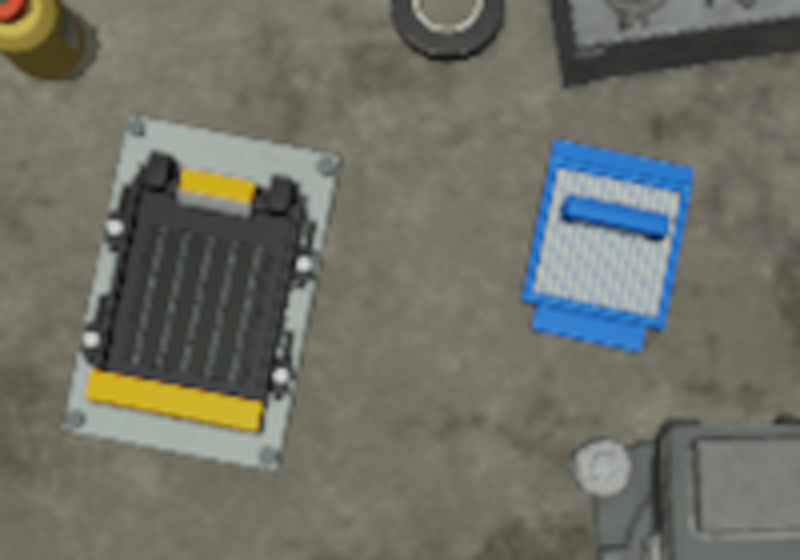

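View pics/side0c.png

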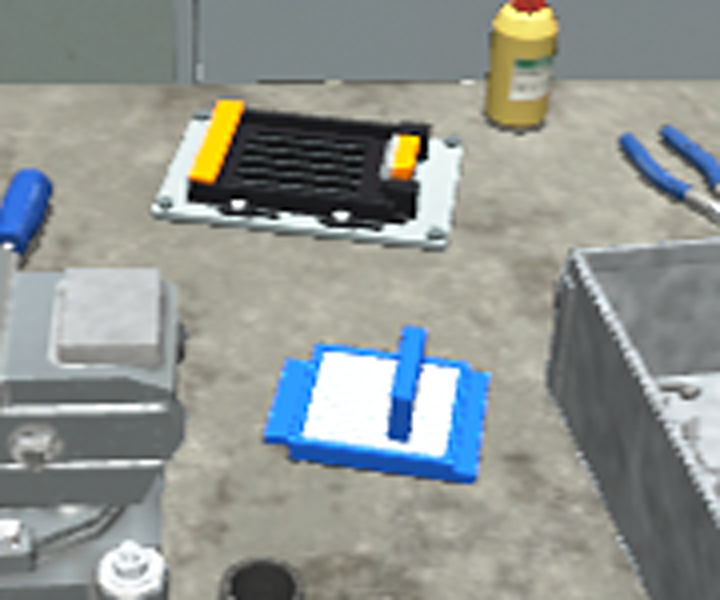

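View pics/top0.png

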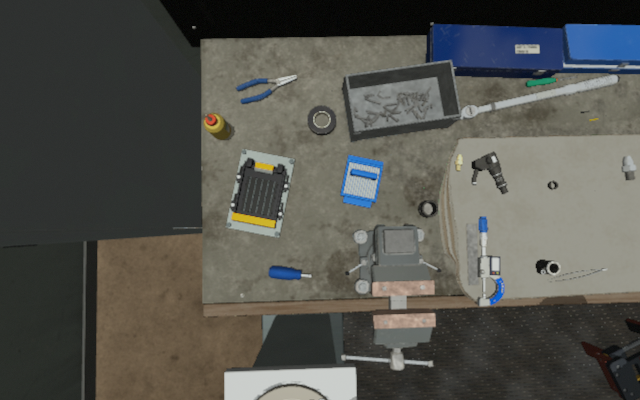

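Run:
```python
from h import *
s=manip.snapshot("top")
def w(p,z): return at(s,p[0]/4+210-.4,p[1]/4+120-.4,z)
B=[w(p,.008) for p in [(137,116),(340,157),(66,430),(277,468)]]
c=np.mean(B,0); ax=(B[0]+B[1]-B[2]-B[3]); print("base",c, "len",np.linalg.norm(ax)/2, np.linalg.norm(B[0]-B[1]),"yaw",np.arctan2(ax[1],ax[0]))
by=np.arctan2(ax[1],ax[0])
F=[w(p,.008) for p in [(555,140),(693,170)]]; T=[w(p,.007) for p in [(533,330),(641,352)]]
f=np.mean(F,0);t=np.mean(T,0);a=f-t;print("cass",(f+t)/2,np.linalg.norm(a),np.linalg.norm(F[0]-F[1]),"yaw",np.arctan2(a[1],a[0]))
H=[w(p,.046) for p in [(562,205),(668,230)]];h=np.mean(H,0);d=H[0]-H[1];print("handle",h,np.linalg.norm(d),np.arctan2(-d[0],d[1]))
R=np.array([[np.cos(by),np.sin(by)],[-np.sin(by),np.cos(by)]])
for n,p,z in [("lip near L",(90,400),.0295),("lip near R",(260,430),.0295),("lip far L",(92,370),.0295),("lip far R",(265,402),.0295),("latch far L",(182,170),.035),("latch far R",(256,182),.035),("latch near",(180,190),.035),("latch near",(253,205),.035)]:
    print(n,R@(w(p,z)[:2]-c[:2])*1000)
```

```text
base [0.58178422 0.06100329 0.008     ] len 0.19800054040137552 0.12888481015022968 yaw -0.22813602931055144
cass [ 0.60248929 -0.18823325  0.0075    ] 0.1191244184684294 0.08857998965959096 yaw -0.2309567946920963
handle [ 0.61607688 -0.18976784  0.046     ] 0.06531822554689024 -0.2595284179589238
lip near L [-78.87269372  50.5151195 ]
lip near R [-76.40240069 -52.94421326]
lip far L [-61.03821375  53.19002146]
lip far R [-59.36139638 -52.42223953]
latch far L [67.71456072 24.77853023]
latch far R [ 69.5137924 -20.3683646]
latch near [55.56560428 23.40418618]
latch near [ 55.44907218 -21.48792042]
```

>>> play_rows([
  {"tx": 25,"ty": -13},
  {"tx": 35,"ty": -18},
  {"tx": 35,"ty": -18},
  {"tx": 35,"ty": -18},
  {"tx": 35,"ty": -18},
], jaw=60, newtons=30)

```text
$.targets[0]: bad value
```

>>> play_rows([
  {"tx": 35,"ty": -18},
  {"tx": 35,"ty": -18},
  {"tx": 35,"ty": -18},
  {"tx": 35,"ty": -18},
  {"tx": 35,"ty": -18},
])

```text
$.targets[0]: bad value
```

>>> play_rows([
  {"tx": 35,"ty": -18},
  {"tx": 35,"ty": -18},
  {"tx": 35,"ty": -18},
  {"tx": 33,"ty": -18},
  {"tx": 10,"ty": -5},
])

```text
$.targets[0]: bad value
```

>>> play_rows([
  {"wz": -0.13},
  {"wz": -0.13},
  {"wz": -0.13},
  {"wz": -0.13},
  {"wz": -0.13},
])

```text
$.targets[0]: bad value
```

>>> play_rows([
  {"wz": -0.13},
  {"wz": -0.13},
  {"wz": -0.02},
  {},
  {},
])

```text
$.targets[0]: bad value
```

>>> play_rows([
  {"tx": 25,"ty": -13,"tz": 0,"wx": 0,"wy": 0,"wz": 0},
  {"tx": 35,"ty": -18,"tz": 0,"wx": 0,"wy": 0,"wz": 0},
  {"tx": 35,"ty": -18,"tz": 0,"wx": 0,"wy": 0,"wz": 0},
  {"tx": 35,"ty": -18,"tz": 0,"wx": 0,"wy": 0,"wz": 0},
  {"tx": 35,"ty": -18,"tz": 0,"wx": 0,"wy": 0,"wz": 0},
], jaw=60, newtons=30)

```text
time: 1.05
tcp_pos: [0.3892, -0.4726, 0.3029]
eef_rot: [3.141, -0.0, 0.414]
contact_force: [0.4, -0.7, -0.7]
gripper_width: 0.0603
gripper_force: 0.0
```

>>> play_rows([
  {"tx": 36,"ty": -18,"tz": 0,"wx": 0,"wy": 0,"wz": 0},
  {"tx": 36,"ty": -18,"tz": 0,"wx": 0,"wy": 0,"wz": 0},
  {"tx": 36,"ty": -18,"tz": 0,"wx": 0,"wy": 0,"wz": 0},
  {"tx": 36,"ty": -19,"tz": 0,"wx": 0,"wy": 0,"wz": 0},
  {"tx": 36,"ty": -19,"tz": 0,"wx": 0,"wy": 0,"wz": 0},
])

```text
time: 1.55
tcp_pos: [0.517, -0.316, 0.3029]
eef_rot: [3.141, -0.0, 0.414]
contact_force: [0.7, -0.8, 0.2]
gripper_width: 0.0597
gripper_force: 0.0
```

>>> play_rows([
  {"tx": 36,"ty": -19,"tz": 0,"wx": 0,"wy": 0,"wz": 0},
  {"tx": 36,"ty": -19,"tz": 0,"wx": 0,"wy": 0,"wz": 0},
  {"tx": 36,"ty": -19,"tz": 0,"wx": 0,"wy": 0,"wz": 0},
  {"tx": 35,"ty": -18,"tz": 0,"wx": 0,"wy": 0,"wz": 0},
  {"tx": 0,"ty": 0,"tz": 0,"wx": 0,"wy": 0,"wz": -0.14},
])

```text
time: 2.05
tcp_pos: [0.6204, -0.1836, 0.3027]
eef_rot: [-3.14, -0.004, 0.564]
contact_force: [-0.0, 0.9, -0.4]
gripper_width: 0.0605
gripper_force: 0.0
```

>>> play_rows([
  {"tx": 0,"ty": 0,"tz": 0,"wx": 0,"wy": 0,"wz": -0.14},
  {"tx": 0,"ty": 0,"tz": 0,"wx": 0,"wy": 0,"wz": -0.14},
  {"tx": 0,"ty": 0,"tz": 0,"wx": 0,"wy": 0,"wz": -0.14},
  {"tx": 0,"ty": 0,"tz": 0,"wx": 0,"wy": 0,"wz": -0.14},
  {"tx": 0,"ty": 0,"tz": 0,"wx": 0,"wy": 0,"wz": -0.14},
])

```text
time: 2.55
tcp_pos: [0.6169, -0.1912, 0.3027]
eef_rot: [3.141, 0.0, 1.259]
contact_force: [0.1, -0.5, 0.1]
gripper_width: 0.06
gripper_force: 0.0
```

>>> play_rows([
  {"tx": 0,"ty": 0,"tz": 0,"wx": 0,"wy": 0,"wz": -0.08},
  {"tx": 0,"ty": 0,"tz": 20,"wx": 0,"wy": 0,"wz": 0},
  {"tx": 0,"ty": 0,"tz": 30,"wx": 0,"wy": 0,"wz": 0},
  {"tx": 0,"ty": 0,"tz": 20,"wx": 0,"wy": 0,"wz": 0},
  {"tx": 0,"ty": 0,"tz": 0,"wx": 0,"wy": 0,"wz": 0},
])

```text
time: 3.05
tcp_pos: [0.6152, -0.191, 0.2297]
eef_rot: [-3.136, 0.0, 1.334]
contact_force: [-0.2, 0.1, -0.3]
gripper_width: 0.0599
gripper_force: 0.0
```

Run:
```python
from h import *
s=manip.snapshot("wrist"); save(s,"w1.png")
print(s["fx"],s["cx"],s["cy"],np.round(-np.array(s["R"]).T@s["t"],3),np.round(s["R"],2))
for k in ["cassette","base","grip","latch","lip"]:
    print(k,[(np.round(b["box"],1).tolist(),round(b["conf"],2)) for b in manip.look_for(k,s)[:2]])
```

```text
309.70691628693146 321.1466489773717 201.42014601961907 [ 0.633 -0.122  0.312] [[ 0.97 -0.23 -0.01]
 [-0.22 -0.94  0.26]
 [-0.07 -0.25 -0.96]]
cassette [([309.1, 190.4, 119.5, 89.0], 0.89)]
base [([239.2, 21.1, 183.4, 42.2], 0.55)]
grip [([308.8, 191.8, 122.0, 86.2], 0.81)]
latch []
lip [([238.2, 22.0, 181.4, 39.8], 0.64)]
```

View pics/w1.png

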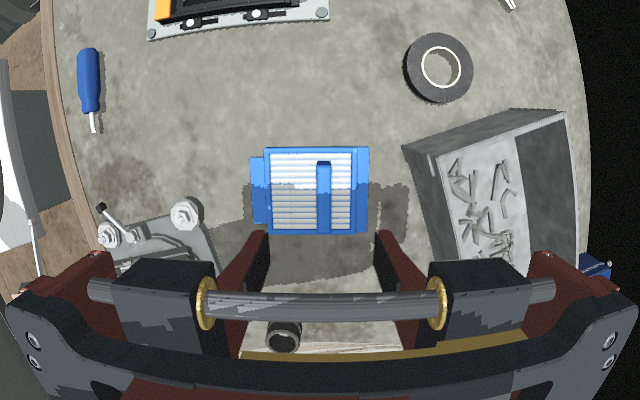

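```bash
cat >> h.py <<'E'
def fat(s,u,v,z):
    d=np.array([u-s["cx"],v-s["cy"]]);r=np.hypot(*d);th=r/s["fx"]
    c=np.r_[d/r*np.sin(th),np.cos(th)];R=np.array(s["R"]);o=-R.T@s["t"];q=R.T@c
    return o+q*(z-o[2])/q[2]
E
python3 - <<'E'
from h import *
s=manip.snapshot("wrist")
F=[fat(s,*p,.008) for p in [(368.5,147),(367.5,233.5)]];T=[fat(s,*p,.005) for p in [(250.5,157),(252,224)]]
f=np.mean(F,0);t=np.mean(T,0);a=f-t;print((f+t)/2,np.linalg.norm(a),np.linalg.norm(F[0]-F[1]),np.arctan2(a[1],a[0]), T[0]-T[1],F[0]-F[1])
H=[fat(s,*p,.046) for p in [(323.5,161),(323.5,232)]];print(H,np.mean(H,0)); st=manip.read_state();print(st["tcp_pos"],st["eef_rot"])
E
```

```text
[ 0.60558966 -0.19080411  0.0065    ] 0.12255112553387268 0.09244888088430178 -0.23379787019189857 [0.01929237 0.0701527  0.        ] [0.01928177 0.09041576 0.        ]
[array([ 0.62836068, -0.15826297,  0.046     ]), array([ 0.61296874, -0.22295566,  0.046     ])] [ 0.62066471 -0.19060931  0.046     ]
[ 0.61750996 -0.19120316  0.23399628] [3.13946145e+00 6.82378702e-05 1.33368899e+00]
```

>>> play_rows([
  {"tx": 0,"ty": 1.5,"tz": 30,"wx": 0,"wy": 0,"wz": 0},
  {"tx": 0,"ty": 0,"tz": 35,"wx": 0,"wy": 0,"wz": 0},
  {"tx": 0,"ty": 0,"tz": 35,"wx": 0,"wy": 0,"wz": 0},
  {"tx": 0,"ty": 0,"tz": 25,"wx": 0,"wy": 0,"wz": 0},
  {"tx": 0,"ty": 0,"tz": 8,"wx": 0,"wy": 0,"wz": 0},
])

```text
time: 3.9
tcp_pos: [0.6171, -0.1913, 0.0974]
eef_rot: [-3.138, 0.0, 1.334]
contact_force: [0.6, -0.5, 0.2]
gripper_width: 0.0601
gripper_force: 0.0
```

>>> play_rows([
  {"tx": 0,"ty": 0,"tz": 0,"wx": 0,"wy": 0,"wz": 0},
  {"tx": 0,"ty": 0,"tz": 0,"wx": 0,"wy": 0,"wz": 0},
  {"tx": 0,"ty": 0,"tz": 0,"wx": 0,"wy": 0,"wz": 0},
  {"tx": 0,"ty": 0,"tz": 0,"wx": 0,"wy": 0,"wz": 0},
  {"tx": 0,"ty": 0,"tz": 0,"wx": 0,"wy": 0,"wz": 0},
], jaw=0, newtons=35)

```text
time: 4.4
tcp_pos: [0.6188, -0.1916, 0.1006]
eef_rot: [3.14, 0.0, 1.334]
contact_force: [-0.0, 1.3, 0.1]
gripper_width: 0.0236
gripper_force: 0.0
```

>>> play_rows([
  {"tx": 0,"ty": 0,"tz": 0,"wx": 0,"wy": 0,"wz": 0},
  {"tx": 0,"ty": 0,"tz": -10,"wx": 0,"wy": 0,"wz": 0},
  {"tx": 0,"ty": 0,"tz": -30,"wx": 0,"wy": 0,"wz": 0},
  {"tx": 0,"ty": 0,"tz": -40,"wx": 0,"wy": 0,"wz": 0},
  {"tx": 0,"ty": 0,"tz": -40,"wx": 0,"wy": 0,"wz": 0},
])

```text
time: 4.9
tcp_pos: [0.6177, -0.1913, 0.2208]
eef_rot: [-3.14, -0.0, 1.334]
contact_force: [-0.1, -0.3, -1.7]
gripper_width: 0.0139
gripper_force: 35.0
```

>>> play_rows([
  {"tx": 30,"ty": -10,"tz": -20,"wx": 0,"wy": 0,"wz": 0},
  {"tx": 40,"ty": -20,"tz": 0,"wx": 0,"wy": 0,"wz": 0},
  {"tx": 40,"ty": -20,"tz": 0,"wx": 0,"wy": 0,"wz": 0},
  {"tx": 40,"ty": -10,"tz": 0,"wx": 0,"wy": 0,"wz": 0},
  {"tx": 10,"ty": 0,"tz": 0,"wx": 0,"wy": 0,"wz": 0},
])

```text
time: 5.4
tcp_pos: [0.5967, -0.0152, 0.2405]
eef_rot: [-3.141, -0.003, 1.342]
contact_force: [-0.1, 0.7, -2.9]
gripper_width: 0.0143
gripper_force: 35.0
```

>>> play_rows([
  {"tx": 0,"ty": 0,"tz": 0,"wx": -0.1,"wy": 0,"wz": 0},
  {"tx": 0,"ty": 0,"tz": 0,"wx": -0.1,"wy": 0,"wz": 0},
  {"tx": 0,"ty": 0,"tz": 0,"wx": -0.1,"wy": 0,"wz": 0},
  {"tx": 0,"ty": 0,"tz": 0,"wx": 0,"wy": 0,"wz": 0},
  {"tx": 0,"ty": 0,"tz": 0,"wx": 0,"wy": 0,"wz": 0},
])

```text
time: 5.9
tcp_pos: [0.5973, -0.0221, 0.2399]
eef_rot: [2.844, 0.001, 1.334]
contact_force: [0.5, 0.2, -2.4]
gripper_width: 0.0137
gripper_force: 35.0
```

Run:
```python
from h import *
s=manip.snapshot("wrist"); save(s,"w2.png")
for k in ["cassette","base","latch","lip"]:
    print(k,[(np.round(b["box"],1).tolist(),round(b["conf"],2)) for b in manip.look_for(k,s)[:2]])
st=manip.read_state();print(st["tcp_pos"],st["eef_rot"])
```

```text
cassette [([299.7, 227.2, 196.8, 128.2], 0.82)]
base [([217.8, 119.7, 192.7, 145.7], 0.81)]
latch [([280.4, 113.3, 27.7, 47.6], 0.83), ([297.7, 227.0, 201.4, 127.4], 0.18)]
lip [([298.9, 229.5, 193.9, 129.3], 0.68), ([215.2, 121.0, 198.4, 143.3], 0.58)]
[ 0.59823254 -0.0221958   0.23969612] [ 2.84221475e+00 -2.30873501e-04  1.33292679e+00]
```

View pics/w2.png

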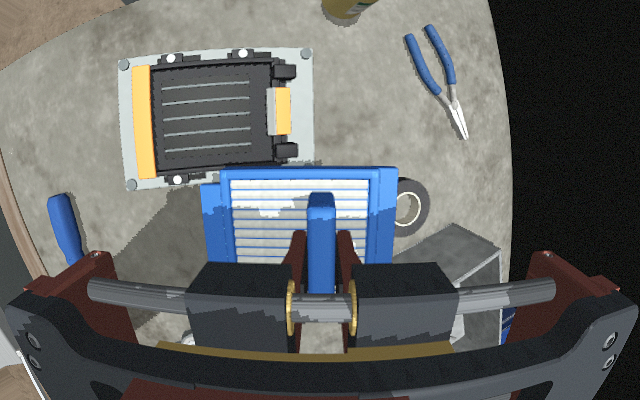

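```bash
python3 -c "
import cv2
im=cv2.imread('pics/w2.png');cv2.imwrite('pics/w2c.png',cv2.resize(im[35:200,110:325],None,fx=3.6,fy=3.6,interpolation=cv2.INTER_CUBIC))"
```

```text
(no output)
```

View pics/w2c.png

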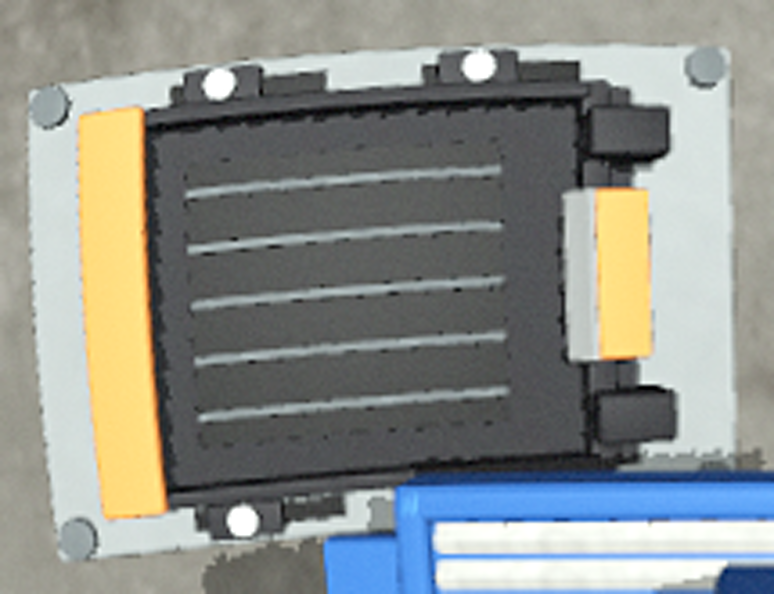

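Run:
```python
from h import *
s=manip.snapshot("wrist")
g=lambda p,z: fat(s,p[0]/3.6+110-.4,p[1]/3.6+35-.4,z)
TL,TR,BL=[g(p,.008) for p in [(28,92),(730,47),(62,562)]]
c=(TR+BL)/2; print("L",np.linalg.norm(TR-TL),np.linalg.norm(TL-BL),"c",c)
a=TR-TL;b=TL-BL;y1=np.arctan2(a[1],a[0]);y2=np.arctan2(-b[0],b[1]);print(y1,y2)
by=(y1+y2)/2
R=np.array([[np.cos(by),np.sin(by)],[-np.sin(by),np.cos(by)]])
for n,p,z in [("lip",(143,108),.0295),("lip",(167,512),.0295),("tip",(565,190),.0255),("tip",(570,360),.0255),("or",(596,188),.035),("or",(600,358),.035),("orfar",(650,190),.035),("orfar",(653,356),.035),("wallin",(125,125),.024),("sw",(330,118),.024),("sw",(330,485),.024)]:
    print(n,np.round(R@(g(p,z)[:2]-c[:2])*1000,1))
# cassette edge in tool frame
st=manip.read_state();Rt=Ro.from_euler("xyz",st["eef_rot"]).as_matrix();tp=np.array(st["tcp_pos"])
o=-np.array(s["R"]).T@s["t"];o=Rt.T@(o-tp)
for n,p,z in [("flange+y",(397,168),92.6),("tongue+y",(202,185),93.6)]:
    q=Rt.T@(fat(s,*p,-1)-tp); q=o+(q-o)*(z/1000-o[2])/(q[2]-o[2]); print(n,q*1000)
```

```text
L 0.19938348724090005 0.13239051239995092 c [0.58189655 0.06297127 0.008     ]
-0.21587554778349782 -0.21453515403129042
lip [-59.8  52.2]
lip [-60.2 -52.1]
tip [49.4 22.5]
tip [ 49.3 -22.5]
or [56.1 21.8]
or [ 55.8 -21.9]
orfar [70.1 21. ]
orfar [ 69.6 -22.2]
wallin [-66.2  49.4]
sw [-11.2  45.3]
sw [-16.3 -50.4]
flange+y [44.12238717 44.69891389 92.6       ]
tongue+y [ 33.90579219 -72.38561894  93.6       ]
```

```bash
cat >> h.py <<'E'
BC=np.array([.5819,.0627]);BY=-.218
RB=Ro.from_euler("z",BY).as_matrix();PB=np.r_[BC,0]
M=np.array([[0,1,0],[1,0,0],[0,0,-1.]])  # cassette axes -> tool
OFF=np.array([-1,-15,100.6])/1000         # cassette origin in tool
def state():
    p=[];e=[]
    for i in range(1):
        st=manip.read_state();p.append(st["tcp_pos"]);e.append(st["eef_rot"])
    return np.array(p[0]),Ro.from_euler("xyz",e[0]).as_matrix(),st
def cass(pt=(0,0,0)):
    p,R,st=state(); W=p+R@(OFF+M@(np.array(pt)/1000)); return RB.T@(W-PB)*1000
def tool_target(tx,tz,th,ty=0):
    "TCP pose (world) with tongue at base mm, slope th"
    Rc=RB@Ro.from_euler("y",-th).as_matrix(); Rt=Rc@M.T
    tong=PB+RB@(np.array([tx,ty,tz])/1000)
    return tong-Rt@(OFF+M@np.array([-.06,0,0])),Rt
def delta(tx,tz,th,n=1,p=None,R=None):
    if p is None: p,R,_=state()
    P1,R1=tool_target(tx,tz,th)
    rv=Ro.from_matrix(R.T@R1).as_rotvec()
    print("to",tx,tz,th,"rows",n)
    for i in range(n):
        Rn=R@Ro.from_rotvec(rv/n).as_matrix(); pn=p+(P1-p)/(n-i)
        print(np.round(R.T@(pn-p)*1000,1),np.round(rv/n,3)); p,R=pn,Rn
    return p,R
def show():
    p,R,st=state();Rc=RB.T@R@M
    print("t",st["time"],"tongue",np.round(cass((-60,0,0)),1),"flange",np.round(cass((60,0,0)),1),"slope",round(np.arcsin(Rc[2,0]),3),"roll",round(np.arcsin(Rc[2,1]),3),"yaw",round(np.arctan2(Rc[1,0],Rc[0,0]),3))
    print("F base",np.round(RB.T@np.array(st["contact_force"]),1),"tau",np.round(st["wrist_torque"],2))
E
python3 - <<'E'
from h import *
show(); p,R=delta(-46,60,.3,4); delta(-46,22,.3,2,p,R)
E
```

```text
t 6.2 tongue [ -7.8 -79.5 121.4] flange [106.8 -81.7 156.8] slope 0.299 roll 0.0 yaw -0.02
F base [-0.7  0.5 -2.4] tau [0.11 0.35 0.05]
to -46 60 0.3 rows 4
[ 19.9 -14.   11.7] [-0.     0.001 -0.005]
[ 19.9 -13.9  11.7] [-0.     0.001 -0.005]
[ 20.  -13.8  11.8] [-0.     0.001 -0.005]
[ 20.  -13.8  11.8] [-0.     0.001 -0.005]
to -46 22 0.3 rows 2
[ 0.  -5.6 18.2] [ 0. -0.  0.]
[ 0.  -5.6 18.2] [ 0. -0.  0.]
```

>>> play_rows([
  {"tx": 20,"ty": -14,"tz": 11.7,"wx": 0,"wy": 0,"wz": -0.01},
  {"tx": 20,"ty": -14,"tz": 11.7,"wx": 0,"wy": 0,"wz": -0.01},
  {"tx": 20,"ty": -14,"tz": 11.8,"wx": 0,"wy": 0,"wz": 0},
  {"tx": 20,"ty": -14,"tz": 11.8,"wx": 0,"wy": 0,"wz": 0},
  {"tx": 0,"ty": 0,"tz": 0,"wx": 0,"wy": 0,"wz": 0},
])

```text
time: 6.7
tcp_pos: [0.5753, 0.0685, 0.1759]
eef_rot: [2.845, 0.006, 1.358]
contact_force: [0.2, 0.5, -3.2]
gripper_width: 0.0137
gripper_force: 35.0
```

>>> play_rows([
  {"tx": 0,"ty": -3,"tz": 9,"wx": 0,"wy": 0,"wz": 0},
  {"tx": 0,"ty": -4,"tz": 12,"wx": 0,"wy": 0,"wz": 0},
  {"tx": 0,"ty": -3,"tz": 9,"wx": 0,"wy": 0,"wz": 0},
  {"tx": 0,"ty": -1,"tz": 5,"wx": 0,"wy": 0,"wz": 0},
  {"tx": 0,"ty": 0,"tz": 0,"wx": 0,"wy": 0,"wz": 0},
])

```text
time: 7.2
tcp_pos: [0.5763, 0.0639, 0.1402]
eef_rot: [2.843, 0.007, 1.352]
contact_force: [-0.2, 0.6, -2.3]
gripper_width: 0.0135
gripper_force: 35.0
```

Run:
```python
from h import *
s=manip.snapshot("side");save(s,"s2.png",(270,130,400,230),6)
s=manip.snapshot("wrist");save(s,"w3.png")
show(); p,R=delta(-46,14,.3,1)
```

```text
t 7.3 tongue [-47.2  -1.1  23. ] flange [67.4 -0.9 58.5] slope 0.3 roll -0.006 yaw 0.002
F base [-0.3  0.1 -2. ] tau [0.09 0.41 0.03]
to -46 14 0.3 rows 1
[ 0.5 -1.5  9. ] [0.    0.006 0.002]
```

View pics/s2.png

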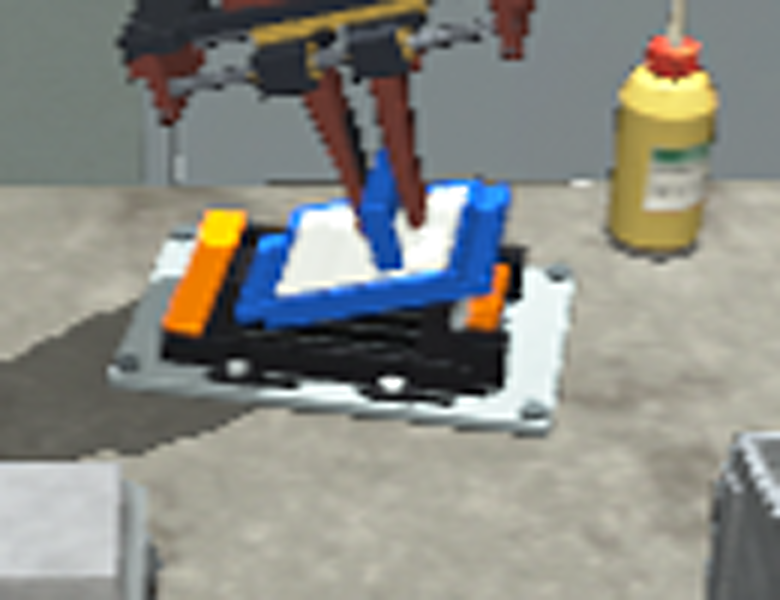

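>>> play_rows([
  {"tx": 0.5,"ty": 0,"tz": 2,"wx": 0,"wy": 0.006,"wz": 0},
  {"tx": 0,"ty": -0.5,"tz": 1.5,"wx": 0,"wy": 0,"wz": 0},
  {"tx": 0,"ty": -0.5,"tz": 1.5,"wx": 0,"wy": 0,"wz": 0},
  {"tx": 0,"ty": -0.3,"tz": 1,"wx": 0,"wy": 0,"wz": 0},
  {"tx": 0,"ty": 0,"tz": 0,"wx": 0,"wy": 0,"wz": 0},
])

```text
time: 7.8
tcp_pos: [0.5771, 0.0649, 0.135]
eef_rot: [2.842, 0.0, 1.355]
contact_force: [0.1, -0.4, -3.4]
gripper_width: 0.0135
gripper_force: 35.0
```

```bash
python3 -c "
from h import *
show()"
```

```text
t 7.8 tongue [-47.1   0.   16.7] flange [67.6  0.3 52.1] slope 0.3 roll -0.0 yaw 0.002
F base [ 0.2 -0.4 -3.4] tau [ 0.09  0.38 -0.03]
```

>>> play_rows([
  {"tx": 0,"ty": -0.2,"tz": 0.7,"wx": 0,"wy": 0,"wz": 0},
  {"tx": 0,"ty": -0.2,"tz": 0.7,"wx": 0,"wy": 0,"wz": 0},
  {"tx": 0,"ty": -0.2,"tz": 0.7,"wx": 0,"wy": 0,"wz": 0},
  {"tx": 0,"ty": 0,"tz": 0,"wx": 0,"wy": 0,"wz": 0},
  {"tx": 0,"ty": 0,"tz": 0,"wx": 0,"wy": 0,"wz": 0},
])

```text
time: 8.3
tcp_pos: [0.5773, 0.0649, 0.1329]
eef_rot: [2.842, 0.0, 1.355]
contact_force: [-0.2, 0.1, -2.9]
gripper_width: 0.014
gripper_force: 35.0
```

```bash
python3 -c "
from h import *
show()"
```

```text
t 8.3 tongue [-47.    0.1  14.6] flange [67.7  0.3 50.1] slope 0.3 roll -0.0 yaw 0.002
F base [-0.2  0.  -2.9] tau [ 0.08  0.39 -0.02]
```

>>> play_rows([
  {"tx": 0,"ty": -0.1,"tz": 0.4,"wx": 0,"wy": 0,"wz": 0},
  {"tx": 0,"ty": -0.1,"tz": 0.4,"wx": 0,"wy": 0,"wz": 0},
  {"tx": 0,"ty": -0.1,"tz": 0.4,"wx": 0,"wy": 0,"wz": 0},
  {"tx": 0,"ty": 0,"tz": 0,"wx": 0,"wy": 0,"wz": 0},
  {"tx": 0,"ty": 0,"tz": 0,"wx": 0,"wy": 0,"wz": 0},
])

```text
time: 8.8
tcp_pos: [0.5775, 0.0649, 0.1319]
eef_rot: [2.841, 0.0, 1.355]
contact_force: [-0.0, -0.7, -1.1]
gripper_width: 0.0136
gripper_force: 35.0
```

```bash
python3 -c "
from h import *
show()"
```

```text
t 8.8 tongue [-46.7   0.1  13.6] flange [68.   0.3 49.1] slope 0.3 roll -0.0 yaw 0.002
F base [ 0.1 -0.7 -1.1] tau [ 0.03  0.41 -0.02]
```

>>> play_rows([
  {"tx": 0,"ty": -1.9,"tz": -0.6,"wx": 0,"wy": 0,"wz": 0},
  {"tx": 0,"ty": -1.9,"tz": -0.6,"wx": 0,"wy": 0,"wz": 0},
  {"tx": 0,"ty": -1.9,"tz": -0.6,"wx": 0,"wy": 0,"wz": 0},
  {"tx": 0,"ty": -1.9,"tz": -0.6,"wx": 0,"wy": 0,"wz": 0},
  {"tx": 0,"ty": -1.9,"tz": -0.6,"wx": 0,"wy": 0,"wz": 0},
])

```text
time: 9.3
tcp_pos: [0.5677, 0.0672, 0.132]
eef_rot: [2.841, -0.0, 1.355]
contact_force: [1.7, -1.5, 0.4]
gripper_width: 0.0141
gripper_force: 35.0
```

```bash
python3 -c "
from h import *
show()"
```

```text
t 9.3 tongue [-56.7   0.2  13.7] flange [57.9  0.5 49.2] slope 0.3 roll 0.0 yaw 0.002
F base [ 2.  -1.1  0.4] tau [-0.04 -0.03 -0.06]
```

>>> play_rows([
  {"tx": 0,"ty": -1.4,"tz": -0.5,"wx": 0,"wy": 0,"wz": 0},
  {"tx": 0,"ty": -1.4,"tz": -0.4,"wx": 0,"wy": 0,"wz": 0},
  {"tx": 0,"ty": -1.4,"tz": -0.5,"wx": 0,"wy": 0,"wz": 0},
  {"tx": 0,"ty": -1.4,"tz": -0.4,"wx": 0,"wy": 0,"wz": 0},
  {"tx": 0,"ty": 0,"tz": 0,"wx": 0,"wy": 0,"wz": 0},
])

```text
time: 9.8
tcp_pos: [0.5617, 0.0684, 0.1319]
eef_rot: [2.842, 0.0, 1.355]
contact_force: [0.9, 0.6, 1.4]
gripper_width: 0.0139
gripper_force: 35.0
```

```bash
python3 -c "
from h import *
show()"
```

```text
t 9.8 tongue [-62.8   0.   13.6] flange [51.8  0.3 49. ] slope 0.3 roll -0.0 yaw 0.002
F base [0.8 0.8 1.4] tau [ 0.06 -0.    0.04]
```

>>> play_rows([
  {"tx": 0,"ty": -0.8,"tz": -0.2,"wx": 0,"wy": 0,"wz": 0},
  {"tx": 0,"ty": -0.8,"tz": -0.3,"wx": 0,"wy": 0,"wz": 0},
  {"tx": 0,"ty": -0.7,"tz": -0.2,"wx": 0,"wy": 0,"wz": 0},
  {"tx": 0,"ty": -0.7,"tz": -0.3,"wx": 0,"wy": 0,"wz": 0},
  {"tx": 0,"ty": 0,"tz": 0,"wx": 0,"wy": 0,"wz": 0},
])

```text
time: 10.3
tcp_pos: [0.5586, 0.069, 0.1319]
eef_rot: [2.842, 0.0, 1.355]
contact_force: [1.1, -0.6, 0.7]
gripper_width: 0.0134
gripper_force: 35.0
```

>>> play_rows([
  {"tx": 0,"ty": -0.5,"tz": -0.2,"wx": 0,"wy": 0,"wz": 0},
  {"tx": 0,"ty": -0.5,"tz": -0.1,"wx": 0,"wy": 0,"wz": 0},
  {"tx": 0,"ty": 0,"tz": 0,"wx": 0,"wy": 0,"wz": 0},
  {"tx": 0,"ty": 0,"tz": 0,"wx": 0,"wy": 0,"wz": 0},
  {"tx": 0,"ty": 0,"tz": 0,"wx": 0,"wy": 0,"wz": 0},
])

```text
time: 10.8
tcp_pos: [0.5577, 0.0692, 0.1318]
eef_rot: [2.842, 0.0, 1.355]
contact_force: [1.7, -0.3, 1.0]
gripper_width: 0.014
gripper_force: 35.0
```

```bash
python3 -c "
from h import *
show()"
```

```text
t 10.8 tongue [-67.    0.   13.6] flange [47.7  0.2 49. ] slope 0.3 roll -0.0 yaw 0.002
F base [1.7 0.  1. ] tau [-0.03 -0.   -0.  ]
```

>>> play_rows([
  {"tx": 0,"ty": -0.5,"tz": -0.2,"wx": 0,"wy": 0,"wz": 0},
  {"tx": 0,"ty": 0,"tz": 0,"wx": 0,"wy": 0,"wz": 0},
  {"tx": 0,"ty": -0.5,"tz": -0.1,"wx": 0,"wy": 0,"wz": 0},
  {"tx": 0,"ty": 0,"tz": 0,"wx": 0,"wy": 0,"wz": 0},
  {"tx": 0,"ty": 0,"tz": 0,"wx": 0,"wy": 0,"wz": 0},
])

```text
time: 11.3
tcp_pos: [0.557, 0.0694, 0.132]
eef_rot: [2.841, 0.0, 1.355]
contact_force: [2.5, -1.9, 0.6]
gripper_width: 0.0136
gripper_force: 35.0
```

```bash
python3 -c "
from h import *
show()"
```

```text
t 11.3 tongue [-67.7   0.   13.7] flange [46.9  0.3 49.2] slope 0.3 roll -0.0 yaw 0.002
F base [ 2.8 -1.3  0.6] tau [-0.17 -0.33 -0.03]
```

>>> play_rows([
  {"tx": 0,"ty": -0.5,"tz": -0.2,"wx": 0,"wy": 0,"wz": 0},
  {"tx": 0,"ty": 0,"tz": 0,"wx": 0,"wy": 0,"wz": 0},
  {"tx": 0,"ty": 0,"tz": 0,"wx": 0,"wy": 0,"wz": 0},
  {"tx": 0,"ty": 0,"tz": 0,"wx": 0,"wy": 0,"wz": 0},
  {"tx": 0,"ty": 0,"tz": 0,"wx": 0,"wy": 0,"wz": 0},
])

```text
time: 11.8
tcp_pos: [0.5567, 0.0694, 0.1322]
eef_rot: [2.841, -0.0, 1.354]
contact_force: [4.5, -2.2, 1.0]
gripper_width: 0.0138
gripper_force: 35.0
```

```bash
python3 -c "
from h import *
show()"
```

```text
t 11.8 tongue [-67.9   0.1  13.9] flange [46.7  0.2 49.4] slope 0.301 roll 0.0 yaw 0.002
F base [ 4.9 -1.2  1. ] tau [-0.37 -0.89 -0.05]
```

Run:
```python
from h import *
p,R=tool_target(-68.4,13.6,.3)
p,R=delta(-67.2,14,.3,1,p,R)
p,R=delta(-68.0,14.2,.16,4,p,R)
p,R=delta(-68.6,14.2,.09,5,p,R)
p,R=delta(-68.6,14.0,.02,5,p,R)
```

```text
to -67.2 14 0.3 rows 1
[-0.   1.3 -0. ] [0. 0. 0.]
to -68.0 14.2 0.16 rows 4
[-0.   3.1  2.8] [ 0.035 -0.    -0.   ]
[0.  3.2 2.6] [ 0.035 -0.    -0.   ]
[0.  3.3 2.5] [ 0.035 -0.    -0.   ]
[0.  3.4 2.4] [ 0.035 -0.    -0.   ]
to -68.6 14.2 0.09 rows 5
[0.  1.3 1.1] [0.014 0.    0.   ]
[0.  1.3 1.1] [0.014 0.    0.   ]
[-0.   1.3  1. ] [0.014 0.    0.   ]
[-0.   1.3  1. ] [0.014 0.    0.   ]
[0.  1.3 1. ] [0.014 0.    0.   ]
to -68.6 14.0 0.02 rows 5
[0.  1.4 1.1] [ 0.014 -0.     0.   ]
[-0.   1.4  1.1] [ 0.014 -0.     0.   ]
[0.  1.4 1.1] [ 0.014 -0.     0.   ]
[0.  1.4 1.1] [ 0.014 -0.     0.   ]
[-0.   1.4  1.1] [ 0.014 -0.     0.   ]
```

>>> play_rows([
  {"tx": 0,"ty": 1.3,"tz": 0,"wx": 0,"wy": 0,"wz": 0},
  {"tx": 0,"ty": 3.1,"tz": 2.8,"wx": 0.035,"wy": 0,"wz": 0},
  {"tx": 0,"ty": 3.2,"tz": 2.6,"wx": 0.035,"wy": 0,"wz": 0},
  {"tx": 0,"ty": 3.3,"tz": 2.5,"wx": 0.035,"wy": 0,"wz": 0},
  {"tx": 0,"ty": 3.4,"tz": 2.4,"wx": 0.035,"wy": 0,"wz": 0},
])

```text
time: 12.3
tcp_pos: [0.5719, 0.0662, 0.1251]
eef_rot: [2.984, -0.0, 1.355]
contact_force: [3.4, -0.9, -1.3]
gripper_width: 0.0138
gripper_force: 35.0
```

>>> play_rows([
  {"tx": 0,"ty": 0,"tz": 0,"wx": 0,"wy": 0,"wz": 0},
  {"tx": 0,"ty": 0,"tz": 0,"wx": 0,"wy": 0,"wz": 0},
  {"tx": 0,"ty": 0,"tz": 0,"wx": 0,"wy": 0,"wz": 0},
  {"tx": 0,"ty": 0,"tz": 0,"wx": 0,"wy": 0,"wz": 0},
  {"tx": 0,"ty": 0,"tz": 0,"wx": 0,"wy": 0,"wz": 0},
])

```text
time: 12.8
tcp_pos: [0.5717, 0.0661, 0.1253]
eef_rot: [2.982, 0.001, 1.355]
contact_force: [2.3, -1.0, -2.7]
gripper_width: 0.0136
gripper_force: 35.0
```

```bash
python3 -c "
from h import *
show()"
```

```text
t 12.8 tongue [-68.8  -0.2  14.1] flange [49.7  0.1 33.2] slope 0.16 roll -0.001 yaw 0.002
F base [ 2.5 -0.5 -2.7] tau [-0.36 -0.3  -0.09]
```

>>> play_rows([
  {"tx": 0,"ty": 1.5,"tz": 1.1,"wx": 0.014,"wy": 0,"wz": 0},
  {"tx": 0,"ty": 1.5,"tz": 1.1,"wx": 0.014,"wy": 0,"wz": 0},
  {"tx": 0,"ty": 1.5,"tz": 1,"wx": 0.014,"wy": 0,"wz": 0},
  {"tx": 0,"ty": 1.5,"tz": 1,"wx": 0.014,"wy": 0,"wz": 0},
  {"tx": 0,"ty": 1.4,"tz": 1,"wx": 0.014,"wy": 0,"wz": 0},
])

```text
time: 13.3
tcp_pos: [0.5791, 0.0648, 0.121]
eef_rot: [3.055, 0.0, 1.355]
contact_force: [-1.8, 1.9, -5.5]
gripper_width: 0.0137
gripper_force: 35.0
```

```bash
python3 -c "
from h import *
show()"
```

```text
t 13.3 tongue [-69.2   0.2  14.3] flange [50.3  0.5 24.6] slope 0.087 roll -0.0 yaw 0.002
F base [-2.2  1.4 -5.5] tau [ 0.12  0.43 -0.04]
```

>>> play_rows([
  {"tx": 0,"ty": 1.4,"tz": 1.1,"wx": 0.014,"wy": 0,"wz": 0},
  {"tx": 0,"ty": 1.4,"tz": 1.1,"wx": 0.014,"wy": 0,"wz": 0},
  {"tx": 0,"ty": 1.4,"tz": 1.1,"wx": 0.014,"wy": 0,"wz": 0},
  {"tx": 0,"ty": 0,"tz": 0,"wx": 0,"wy": 0,"wz": 0},
  {"tx": 0,"ty": 0,"tz": 0,"wx": 0,"wy": 0,"wz": 0},
])

```text
time: 13.8
tcp_pos: [0.5833, 0.0635, 0.1174]
eef_rot: [3.097, 0.001, 1.355]
contact_force: [-4.5, 1.1, -3.5]
gripper_width: 0.0138
gripper_force: 35.0
```

```bash
python3 -c "
from h import *
show()"
```

```text
t 13.8 tongue [-69.2  -0.2  13.5] flange [50.7  0.1 18.9] slope 0.045 roll -0.001 yaw 0.002
F base [-4.6  0.1 -3.5] tau [ 0.39  1.31 -0.  ]
```

>>> play_rows([
  {"tx": 0,"ty": 1.2,"tz": 0.9,"wx": 0.012,"wy": 0,"wz": 0},
  {"tx": 0,"ty": 1.2,"tz": 0.9,"wx": 0.012,"wy": 0,"wz": 0},
  {"tx": 0,"ty": 1.2,"tz": 0.9,"wx": 0.012,"wy": 0,"wz": 0},
  {"tx": 0,"ty": 0,"tz": 0,"wx": 0,"wy": 0,"wz": 0},
  {"tx": 0,"ty": 0,"tz": 0,"wx": 0,"wy": 0,"wz": 0},
])

```text
time: 14.3
tcp_pos: [0.5884, 0.0623, 0.1155]
eef_rot: [3.129, -0.0, 1.354]
contact_force: [-0.8, -0.4, -6.8]
gripper_width: 0.0139
gripper_force: 35.0
```

```bash
python3 -c "
from h import *
show()"
```

```text
t 14.3 tongue [-67.3  -0.1  14. ] flange [52.7  0.1 15.5] slope 0.013 roll 0.0 yaw 0.001
F base [-0.7 -0.6 -6.8] tau [0.11 0.16 0.02]
```

>>> play_rows([
  {"tx": 0,"ty": 0.6,"tz": 0.5,"wx": 0.007,"wy": 0,"wz": 0},
  {"tx": 0,"ty": 0.5,"tz": 0.5,"wx": 0.006,"wy": 0,"wz": 0},
  {"tx": 0,"ty": 0,"tz": 0.3,"wx": 0,"wy": 0,"wz": 0},
  {"tx": 0,"ty": 0,"tz": 0,"wx": 0,"wy": 0,"wz": 0},
  {"tx": 0,"ty": 0,"tz": 0,"wx": 0,"wy": 0,"wz": 0},
])

```text
time: 14.8
tcp_pos: [0.5895, 0.0623, 0.1147]
eef_rot: [-3.142, -0.0, 1.355]
contact_force: [0.6, -0.2, -2.3]
gripper_width: 0.0137
gripper_force: 35.0
```

```bash
python3 -c "
from h import *
show()
s=manip.snapshot('wrist');save(s,'w4.png')"
```

```text
t 14.8 tongue [-67.5   0.1  14.1] flange [52.5  0.4 14.1] slope -0.0 roll 0.0 yaw 0.002
F base [ 0.6 -0.1 -2.3] tau [-0.04 -0.08 -0.02]
```

View pics/w4.png

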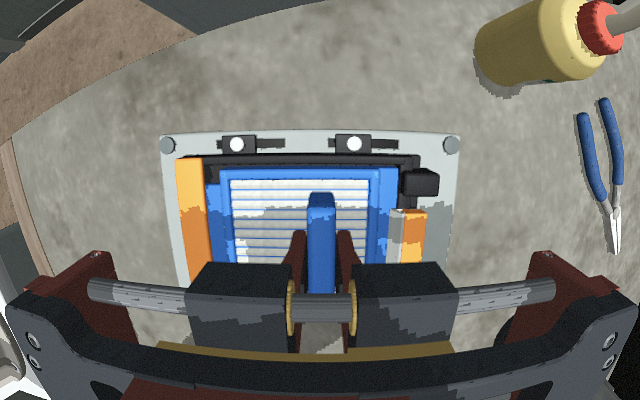

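>>> play_rows([
  {"tx": 0,"ty": 0,"tz": 0,"wx": 0,"wy": 0,"wz": 0},
  {"tx": 0,"ty": 0,"tz": 0,"wx": 0,"wy": 0,"wz": 0},
  {"tx": 0,"ty": 0,"tz": 0,"wx": 0,"wy": 0,"wz": 0},
  {"tx": 0,"ty": 0,"tz": 0,"wx": 0,"wy": 0,"wz": 0},
  {"tx": 0,"ty": 0,"tz": 0,"wx": 0,"wy": 0,"wz": 0},
], jaw=36)

```text
time: 15.35
tcp_pos: [0.5892, 0.0624, 0.1146]
eef_rot: [-3.141, 0.0, 1.355]
contact_force: [-0.7, -0.3, 0.2]
gripper_width: 0.0363
gripper_force: 0.0
```

>>> play_rows([
  {"tx": 0,"ty": 0,"tz": -10,"wx": 0,"wy": 0,"wz": 0},
  {"tx": 0,"ty": 0,"tz": -20,"wx": 0,"wy": 0,"wz": 0},
  {"tx": 0,"ty": 0,"tz": -30,"wx": 0,"wy": 0,"wz": 0},
  {"tx": 0,"ty": 0,"tz": -40,"wx": 0,"wy": 0,"wz": 0},
  {"tx": 0,"ty": 0,"tz": -40,"wx": 0,"wy": 0,"wz": 0},
])

```text
time: 15.85
tcp_pos: [0.5888, 0.0624, 0.2564]
eef_rot: [-3.14, 0.0, 1.355]
contact_force: [0.9, 0.2, 0.1]
gripper_width: 0.0363
gripper_force: 0.0
```

>>> play_rows([
  {"tx": -30,"ty": 0,"tz": 0,"wx": 0,"wy": 0,"wz": 0},
  {"tx": -40,"ty": 0,"tz": 0,"wx": 0,"wy": 0,"wz": 0},
  {"tx": -30,"ty": 0,"tz": 0,"wx": 0,"wy": 0,"wz": 0},
  {"tx": 0,"ty": 0,"tz": 0,"wx": 0,"wy": 0,"wz": 0},
  {"tx": 0,"ty": 0,"tz": 0,"wx": 0,"wy": 0,"wz": 0},
])

```text
time: 16.35
tcp_pos: [0.5678, -0.0357, 0.2552]
eef_rot: [-3.141, -0.0, 1.353]
contact_force: [0.1, 0.7, -0.7]
gripper_width: 0.036
gripper_force: 0.0
```

```bash
python3 -c "
from h import *
s=manip.snapshot('wrist');save(s,'w5.png',(100,20,420,260),2.5)"
```

```text
(no output)
```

View pics/w5.png

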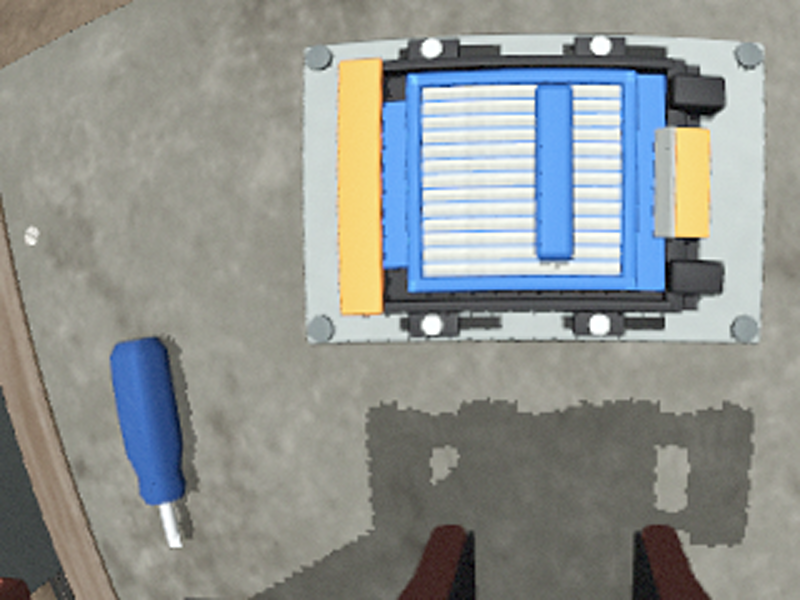

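The picture shows the cassette lying square in the holder. Its tongue is under the orange lip (col ~383), and the latch's steel tip (cols 656–676) lies over the flange.

```bash
python3 -c "
from cell import manip
print(manip.hand_in())"
```

```text
the job is handed in; nothing more can be done
None
```

The cassette is refitted and the job handed in at about 16 s: its tongue is under the orange lip, it lies flat on its seat and the latch is over the flange. Contact forces read under about 7 N at each check, no bystander was touched, and the hand-in returned no verdict.

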